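# Hang the oiled ladle on the draining rack

## Task

Lift the freshly oiled ladle off the rim of the oil pot and hang it on the empty middle saddle of the draining rack, lowering it through the gap between the two pieces already hanging there without knocking or unhooking them. Rest its hook lightly on the saddle's crest, slide it along the bar until you feel it drop into the notch, and let go only once it sits fully home in the notch. Do not bear down hard on the rack, and leave everything else where it is.

Things in the scene. Friction and masses are not known exactly. Their poses are not given: they have to be found in the camera images.
- ladle: ladle to hang: dark iron, wooden grip, 210 to 365 g; starts hooked over the pot's rim, leaning a few degrees. Origin: middle of the underside of the hook's crown. z up along the handle, x from bowl towards the hook's free prong. Hook: rod 5 mm thick running to +x from the strap; throat 16 mm wide, x -8 to +8; prong down to z -23. Iron strap 5 mm (x) by 12 mm (y), centred at x -10.5, z -67 to +83
- ladle_grip (a point): on the ladle, where to pinch its flat-sided wooden grip: 55 mm above the origin, at x -10.5 mm. The grip is 16 mm thick in y (pinch across this), 20 mm in x, and reaches from 39 mm below this point to 27 mm above it. Pinch firmly, with about 60 N: the bowl's weight hangs about 30 mm to its -x side
- ladle_bowl (a point): on the ladle, the lowest point of its bowl: 94 mm below the origin, at x -55 mm, y 0. The bowl is round, 84 mm across at its rim, 34 mm deep
- rack: draining rack, fixed: sheet-metal trough under a flat bar on edge that runs along the rack's y. Origin on the bench below the bar's middle, z up; pieces hang on the bar's -x side, hooks over it. Trough x -115 to +35 mm, y -170 to +170; front wall (x -115) 104 mm high, other walls 74 mm; a narrow plate at each end of the bar, to z 155. Rigid: 1 mm of overtravel presses hard
- rack_gap (a point): on the rack, 158 mm above the bench at the bar's middle, level with the saddles' crests. Three equal steel saddles on the bar, each 11 mm thick in x, 84 mm long in y, with one notch in mid-crest, 8 mm long, 6 mm deep. Outer notches at y +106 and -106 mm (neighbours). The middle saddle was clamped by hand: its notch is within 18 mm either way of here in y, not measured; find it by feel or sight
- neighbour_ladle: neighbour: a ladle of the same shape, size, origin and axes as the one to hang. It hangs in one of the outer notches (left or right, it varies), leaning a few degrees, and must stay there
- skimmer: neighbour: a skimmer with the same handle, hook, origin and axes as the ladles, but a flat round plate 84 mm across and 6 mm thick in place of the bowl (centre at x -55 mm, underside at z -68 mm). It hangs in the other outer notch and must stay there
- pot: oil pot (empty), dark iron, fixed: round, 140 mm high, wall 4 mm at 97 mm outside radius, topped by a rolled rim 11 mm thick (radius 92 to 103 mm); small side handles out to y +-123 mm. Origin: centre of its underside, z up. The ladle's hook is over the rim at the pot's +x side, its bowl inside
- hammer: a hammer lying on the bench, to be left alone
- saucer: a small iron bowl, 110 mm across, 30 mm high, on the bench, to be left alone; origin at its underside
- oil_tin: a closed tin, 70 mm across, 120 mm high, on the bench, to be left alone; origin at its underside
Mind the look-alikes: they are no part of the job. What is shaped like the skimmer but green is not meant.

How it is judged:
On the way, in this order (a step that is already met when the one before it is completed fails the run):
1. the ladle is lifted clear of the oil pot (height (world z) of ladle above 0.17 m and contact force between ladle and pot below 0.05 N and contact force between the fingers and ladle above 1 N), for 0.1 s.
2. still held, its hook sits home in the middle notch and bears on the rack (z of ladle in the frame of rack between 0.149 and 0.1545 m and y of ladle in the frame of rack between -0.023 and 0.023 m and x of ladle in the frame of rack between -0.009 and 0.009 m and contact force between ladle and rack above 0.3 N and contact force between the fingers and ladle above 1 N), for 0.2 s.
At the end, for the whole second after the job is handed in: the ladle hangs at rest and released, its hook home in the middle notch (underside of the crown within 3 mm of the notch floor, between the neighbours), handle within 0.2 rad of upright; both neighbours still hang in their own notches; everything else is where it was (z of ladle in the frame of rack between 0.149 and 0.1545 m and y of ladle in the frame of rack between -0.023 and 0.023 m and x of ladle in the frame of rack between -0.009 and 0.009 m and angle between ladle's own z axis and vertical below 0.2 rad and linear speed of ladle below 0.02 m/s and z of neighbour_ladle in the frame of rack between 0.147 and 0.1545 m and z of skimmer in the frame of rack between 0.147 and 0.1545 m and distance of each of neighbour_ladle, skimmer from where it was at the start of the episode below 0.015 m); the robot touches nothing.
It fails at once if the held ladle is pressed on the rack, up, down or sideways, with more than 25 N (contact force between ladle and rack above 25 N and contact force between the fingers and ladle above 2 N).
It fails at once if a neighbour is knocked or squeezed with more than 6 N, by the ladle or the gripper (contact force between any of ladle, the arm, the fingers and neighbour_ladle above 6 N or contact force between any of ladle, the arm, the fingers and skimmer above 6 N).
It fails at once if a neighbour is lifted out of its notch (z of any of neighbour_ladle, skimmer in the frame of rack above 0.157 m).
It fails at once if the ladle is dropped (linear speed of ladle above 0.3 m/s and not (contact force between the fingers and ladle above 0.1 N)).
It fails at once if the hammer, the saucer or the tin is disturbed (distance of any of hammer, saucer, oil_tin from where it was at the start of the episode above 0.02 m).
It also fails if it takes over 70 s, if anything falls off the work surface, if the arm or the gripper's body presses on something with over 40 N, if the wrist force passes 120 N, or if a joint passes its speed limit or range.

## Robot

A 6-joint arm with a two-finger parallel gripper is mounted at the origin on the work surface. World frame = base frame: x ahead of the robot, y to its left, z up, the work surface at z = 0. Lengths are in m, angles in rad, forces in N, time in s.
With the tool pointing down it reaches from about 0.35 to 0.775 m from the base axis. Payload 7.3 kg.
Tool frame: the origin (TCP) lies at the very end of the fingers, on their centre line; the grasp point (between the pads) lies 19 mm behind it; z points along the fingers, y is the line along which they close (so a half turn about z gives the same grasp; the last joint's range is limited). The gripper opens to 92 mm and grips with 3 to 60 N. Pads are 19 mm wide; open, the fingers measure 130 mm over their backs; the gripper's body (75 mm by 190 mm) begins 47 mm behind the grasp point.
Start: joints at [0.991, 0.342, 1.524, -0, 1.275, -0.146], TCP at [0.221, 0.476, 0.227] pointing down, gripper open.
Joint ranges: [-2.53, 2.53], [-0.77, 2.02], [0.04, 2.7], [-1, 4.14], [0.28, 2.66], [-3.11, 3.11]. Speed limits (rad/s): [2.57, 2.57, 3.14, 3.14, 3.14, 3.14].

## Interface

Orientations are given as [roll, pitch, yaw] about the fixed x, y, z axes, in that order (R = Rz(yaw) Ry(pitch) Rx(roll)).
In Python, from cell import robot gives the robot as it stands.
- The arm moves only by the tool apply_moves, never from a script. Its argument "motion" is text: rows parted by semicolons, each of 7 numbers parted by spaces: the opening in per cent of the stroke, from 0 (shut) to 100 (fully open), then the shift along the tool's x, y, z in cm, then the turn, a rotation vector about the tool's x, y, z in rad. A call has 1 to 20 rows; each row shifts and turns the commanded pose from where the row before left it, along the tool's axes as they then stand; what a row does not reach is not made up. A row lasts 1/8 s, in which the tool goes at most 62.5 mm and 10.7 degrees, less where a joint would pass 70% of its speed; a pose out of reach is approached as far as the arm can. A call with a gripper value outside its range is refused whole. The fingers move at their own pace and stop on an object; "force" is the grip in N (left out, the last holds). Time passes only in rows, so rows that do not move let the fingers close. It gives the time, the measured TCP pose, the force, the opening and the grip force at its end, in the units of the state.
- robot.observe(): the state, without advancing time (a new reading comes with each control period).
- robot.read_camera(name): name is "scene" or "top"; returns a dict with "img" (480x640x3 uint8, red, green, blue), "fovy" (degrees; the focal length in pixels is half the picture's height over the tangent of half this angle, whatever the lens; pixels are square), "cx", "cy" (the principal point, pixels), "k1" (the pictures are not rectified: a ray, as slopes to the right and down, at radius r is drawn at 1 + k1 r^2 times it, then the intrinsics apply), "R" (3x3) and "t" (3): a world point X has camera coordinates R X + t. Camera axes: x right, y down, z forward; pixel columns grow to the right and rows downward; lengths in m; the calibration is good to about 2 mm. A picture is of the moment at which its call begins. There is no depth.
- robot.hand_in(): hands the job in; it is judged then, once.
Trained networks look in a picture, given as the dict that the camera call returned (one of the last four; its "shot" number tells which), for a name from the list of things; names that differ only in an ending like _2 or _b are one class to them, and where a whole thing is asked for, a point or a joint stands for the part that bears it (a point fixed in the world has none). Each returns a list of dicts, best first, with "score" (0 to 1); they miss things now and then, are a little off and sometimes report something else, mostly with a low value. They report only what shows in the picture. A call takes as long as a camera call. They do not tell look-alikes from the thing itself.
- robot.search_frame(target, picture): "centre" ([x, y, z] in m, in world coordinates, good to about 4 mm: the middle of the surface that is visible of it).
- robot.trace(target, picture): "pixels" (480x640 bool, what is visible of it).
The state is a dict: "time": time; "qpos": joint angles; "qvel": joint speeds; "joint_efforts": joint torques, N m; "tool_pos": TCP position; "tool_rot": TCP orientation; "contact_force": force on the tool from outside, world axes, zero at the start; "torque": the same for the moment, N m; "opening": finger opening in m; "grip_force": force on a finger pad.
Only numpy, scipy, OpenCV 4.12 (cv2) and the standard library are available. Lean on these libraries where they do the work, as an engineer would, in place of code of your own. Each camera call takes 0.05 s, during which the arm holds its last target. There are 200 camera calls.

## Working session

There is one attempt and no reset: what is moved stays moved. The work goes in short steps, Python scripts to look and compute and a tool call to move; the robot and the scene stay as the last step left them, time stands still between calls to the robot, and variables do not carry over. Pictures are saved under pics/ and viewed, at most 10 in all, crops included, and the job is handed in when it is done.

Besides the shell and the picture viewer there is one more tool, called after "Call:" in YAML: its name, and indented under it one key for each argument. apply_moves: Moves the arm, as the interface text tells. Its arguments: {"type":"object","properties":{"motion":{"type":"string"},"force":{"type":"number"}},"required":["motion"]}

```bash
ls; mkdir -p pics; python3 - <<'E'
from cell import robot
import cv2,numpy as np
print(robot.observe())
for n in("scene","top"):
    p=robot.read_camera(n); cv2.imwrite(f"pics/{n}0.png",p["img"][:,:,::-1])
    print(n,p["fovy"],p["cx"],p["cy"],p["k1"],p["R"].tolist(),p["t"])
    for t in("ladle","ladle_grip","rack","neighbour_ladle","skimmer","pot","hammer","saucer","oil_tin"):
        print(t,[(np.round(d["centre"],3).tolist(),round(d["score"],2)) for d in robot.search_frame(t,p)])
E
```

```text
pics
{'time': 0.0, 'qpos': array([ 9.90993161e-01,  3.42728364e-01,  1.52507951e+00, -2.69966200e-05,
        1.27537997e+00, -1.45971601e-01]), 'qvel': array([ 0.00014374, -0.00024619, -0.00106591, -0.00150437,  0.00128438,
        0.00116217]), 'joint_efforts': array([ 5.24770712e-04, -4.31241453e+01, -2.44216758e+01,  7.18942937e-02,
        5.60197723e-02, -1.19463689e-04]), 'tool_pos': array([0.22041852, 0.47601167, 0.22602023]), 'tool_rot': array([-3.14001067e+00, -2.06486464e-04,  2.70776881e+00]), 'contact_force': array([ 0.26617526, -0.15450526, -0.29059783]), 'torque': array([-0.02693633, -0.01331911,  0.00830714]), 'grip_force': 0.0, 'opening': 0.09202874923320145}
scene 42.0943945117769 330.2741433093397 242.39506698609387 0.06508809651385551 [[-0.5229739782489495, 0.8522461574937025, -0.013217606125406574], [0.7159057290820106, 0.43078820318153327, -0.5494547397804308], [-0.4625767019014493, -0.29681309108064136, -0.8354189271384344]] [ 0.41020618 -0.28239348  1.85910544]
ladle [([0.456, 0.306, 0.067], 0.85)]
ladle_grip [([0.452, 0.306, 0.073], 0.63), ([0.524, -0.219, 0.
[... 584 characters left out ...]
2247772189798 -0.14307073644972107 [[-0.024220585794419457, -0.9993371361973882, -0.02717814269919658], [-0.9935160502255557, 0.027082481186925564, -0.1104191883549734], [0.11108204701024568, 0.024327503562070515, -0.9935134379576609]] [-0.08251857  0.60800096  1.43011718]
ladle [([0.475, 0.308, 0.057], 0.96), ([0.528, -0.224, 0.087], 0.74)]
ladle_grip []
rack [([0.538, -0.123, 0.005], 0.57)]
neighbour_ladle [([0.512, -0.012, 0.065], 0.9)]
skimmer [([0.528, -0.222, 0.085], 0.86), ([0.702, -0.267, 0.005], 0.67), ([0.541, -0.38, 0.005], 0.58)]
pot [([0.414, 0.319, 0.04], 0.82)]
hammer [([0.73, -0.146, 0.024], 0.95)]
saucer [([0.698, 0.228, 0.021], 0.9)]
oil_tin [([0.368, -0.525, 0.118], 0.71)]
```

View pics/scene0.png

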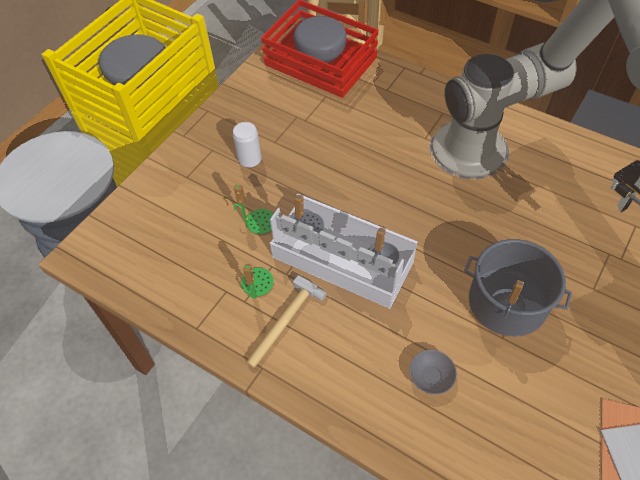

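View pics/top0.png

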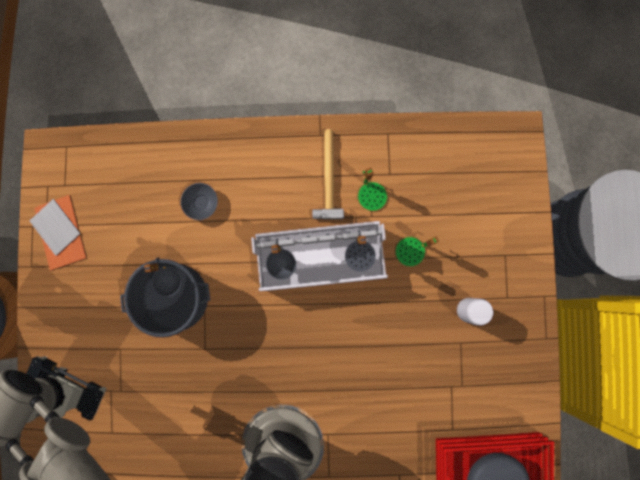

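The scene picture shows the rack at about cols 270–415, rows 195–305. The neighbour ladle's grip is near (380,240) and the skimmer's near (300,207). The pot is at (517,287) with the ladle's grip at (516,293), and the green skimmers lie outside the rack. The top picture agrees: the rack is at (320,255), the pot at (165,298), and the grip at (152,267). Next I'll fit the models to the masks.

```bash
cat > h.py <<'E'
import numpy as np,cv2,pickle
from scipy.optimize import minimize
from scipy.spatial.transform import Rotation as Ro
def proj(p,X):
    c=np.atleast_2d(X)@np.array(p["R"]).T+p["t"]; s=c[:,:2]/c[:,2:]
    f=240/np.tan(np.radians(p["fovy"]/2)); s=s*(1+p["k1"]*(s**2).sum(1))[:,None]
    return s*f+[p["cx"],p["cy"]]
def box(x0,x1,y0,y1,z0,z1): return np.array([[x,y,z] for x in(x0,x1) for y in(y0,y1) for z in(z0,z1)])/1000.
def cyl(r,z0,z1,cx=0,r2=None):
    a=np.linspace(0,6.283,40); r2=r if r2 is None else r2
    return np.vstack([np.c_[cx+q*np.cos(a),q*np.sin(a),0*a+z] for q,z in((r,z0),(r2,z1))])/1000.
RACK=[box(-115,35,-170,170,0,2),box(-116,-114,-170,170,0,104),box(34,36,-170,170,0,74),box(-115,35,-171,-169,0,74),box(-115,35,169,171,0,74)]
POT=[cyl(97,0,134),cyl(103,130,140),box(-15,15,-123,123,105,115)]
HANDLE=[box(-13,-8,-6,6,-67,83),box(-20.5,-.5,-8,8,16,82),box(-13,13,-2.5,2.5,0,5),box(8,13,-2.5,2.5,-23,5)]
LADLE=HANDLE+[cyl(42,-60,-62,-55),cyl(42,-60,-94,-55,20)]
SKIM=HANDLE+[cyl(42,-62,-68,-55)]
def T(v): # x y z yaw pitch roll
    return Ro.from_euler("ZYX",v[3:6]).as_matrix(),np.array(v[:3])
def place(parts,v):
    R,t=T(v); return [P@R.T+t for P in parts]
def mask(p,parts,s=4):
    m=np.zeros((480*s,640*s),np.uint8)
    for P in parts:
        cv2.fillConvexPoly(m,cv2.convexHull(((proj(p,P)+.5)*s).astype(np.int32)),255)
    return cv2.resize(m,(640,480),interpolation=cv2.INTER_AREA)/255.
def iou(a,b): return np.minimum(a,b).sum()/np.maximum(a,b).sum()
def lines(img,p,parts,off,k,col):
    for P in parts:
        h=cv2.convexHull((((proj(p,P)+.5-off)*k)).astype(np.int32)); cv2.polylines(img,[h],True,col,1,cv2.LINE_AA)
E
cat > fit.py <<'E'
from h import *
from cell import robot
ps=[robot.read_camera(n) for n in("scene","top")]
ms={}
for i,p in enumerate(ps):
    for t in("rack","pot","ladle","neighbour_ladle","skimmer"):
        L=robot.trace(t,p); ms[t,i]=[(d["score"],d["pixels"]) for d in L]
        print(i,t,[(round(d["score"],2),int(d["pixels"].sum()),np.round(np.argwhere(d["pixels"]).mean(0)[::-1]).tolist()) for d in L])
pickle.dump((ps,ms),open("d.pkl","wb"))
def fit(parts,t,v0):
    g=lambda q:-sum(iou(mask(ps[i],place(parts,[q[0],q[1],0,q[2]/3,0,0])),np.maximum.reduce([m.astype(float) for s,m in ms[t,i][:1]])) for i in range(2))
    v0=np.array(v0); S=np.vstack([v0]+[v0+d for d in np.diag([.015,.015,.1])])
    r=minimize(g,v0,method="Nelder-Mead",options=dict(initial_simplex=S,xatol=2e-4,fatol=1e-4)); print(t,r.x[:2],r.x[2]/3,r.fun)
fit(RACK,"rack",[.575,-.115,.2]); fit(POT,"pot",[.4,.305,0])
E
python3 fit.py
```

```text
0 rack [(0.78, 8303, [342.0, 252.0])]
0 pot [(0.74, 6882, [516.0, 286.0])]
0 ladle [(0.6, 569, [512.0, 297.0])]
0 neighbour_ladle [(0.7, 557, [384.0, 248.0]), (0.33, 1367, [286.0, 317.0])]
0 skimmer [(0.71, 808, [257.0, 281.0]), (0.61, 515, [307.0, 216.0]), (0.59, 828, [253.0, 214.0]), (0.52, 8719, [342.0, 252.0])]
1 rack [(0.81, 5517, [319.0, 255.0]), (0.41, 810, [164.0, 278.0])]
1 pot [(0.57, 4403, [165.0, 301.0])]
1 ladle [(0.72, 859, [164.0, 279.0])]
1 neighbour_ladle [(0.64, 821, [281.0, 263.0])]
1 skimmer [(0.81, 699, [371.0, 193.0]), (0.67, 708, [412.0, 250.0]), (0.58, 859, [360.0, 254.0])]
rack [ 0.5684543  -0.11715701] 0.07645918499712485 -1.5672127436397632
pot [0.42425425 0.29891299] 0.0096023789608415 -1.6658709366343571
```

```bash
cat > fit2.py <<'E'
from h import *
ps,ms=pickle.load(open("d.pkl","rb"))
f=lambda t,i,k=0: ms[t,i][k][1].astype(float)
RK=[np.maximum.reduce([f("rack",0),f("neighbour_ladle",0),f("skimmer",0,1)]),np.maximum.reduce([f("rack",1),f("neighbour_ladle",1),f("skimmer",1,2)])]
PT=[np.maximum(f("pot",i),f("ladle",i)) for i in(0,1)]
BAR=[box(-2,2,-170,170,110,152),box(-10,10,-171,-169,70,155),box(-10,10,169,171,70,155)]
SAD=lambda y:[box(-5.5,5.5,y-42,y+42,140,158)]
def fit(g,v0,d):
    v0=np.array(v0,float); S=np.vstack([v0]+[v0+e for e in np.diag(d)])
    return minimize(g,v0,method="Nelder-Mead",options=dict(initial_simplex=S,xatol=2e-4,fatol=1e-4,maxiter=150))
def three(parts,M,v0):
    g=lambda q:-sum(iou(mask(ps[i],place(parts,[q[0],q[1],0,q[2]/3,0,0])),M[i]) for i in(0,1))
    r=fit(g,v0,[.01,.01,.1]); v=[r.x[0],r.x[1],0,r.x[2]/3,0,0]; print(np.round(v,4),r.fun); return v
H=lambda y:[P+[0,y,.152] for P in HANDLE]
rv=three(RACK+BAR+H(.106)+H(-.106)+SAD(106)+SAD(0)+SAD(-106),RK,[.57,-.117,.23])
pv=three(POT,PT,[.41,.3,0])
def tool(parts,M,v0):
    g=lambda q:-sum(iou(mask(ps[i],place(parts,[*q[:3],*(q[3:]/3)])),M[i]) for i in(0,1))
    r=fit(g,[*v0[:3],*(np.array(v0[3:])*3)],[.01,.01,.01,.3,.15,.15]); v=[*r.x[:3],*(r.x[3:]/3)]; print(np.round(v,4),r.fun); return v
R,t=T(rv)
n=tool(LADLE,[f("neighbour_ladle",i) for i in(0,1)],[*(R@[0,.106,.152]+t),rv[3],0,0])
s=tool(SKIM,[f("skimmer",0,1),f("skimmer",1,2)],[*(R@[0,-.106,.152]+t),rv[3],0,0])
Rp,tp=T(pv); a=.2
l=tool(LADLE,[f("ladle",i) for i in(0,1)],[pv[0]+.0975*np.cos(a),pv[1]+.0975*np.sin(a),.142,a,0,0])
pickle.dump((rv,pv,n,s,l),open("v.pkl","wb"))
out=np.zeros((600,800,3),np.uint8)
for i,off,y,x,k in((0,(265,185),0,0,2.6),(0,(460,230),0,400,3),(1,(245,215),300,0,2.6),(1,(115,250),300,400,3.5)):
    w,h=int(400/k),int(300/k); c=ps[i]["img"][off[1]:off[1]+h,off[0]:off[0]+w,::-1]
    c=cv2.resize(c,(400,300),interpolation=cv2.INTER_CUBIC)
    kk=np.array([400/w,300/h])
    for P,v,col in((RACK+BAR+SAD(0)+SAD(106)+SAD(-106),rv,(0,255,255)),(POT,pv,(0,255,255)),(LADLE,n,(0,255,0)),(SKIM,s,(255,255,0)),(LADLE,l,(0,0,255))): lines(c,ps[i],place(P,v),np.array(off),kk,col)
    out[y:y+300,x:x+400]=c
cv2.imwrite("pics/ov.png",out)
E
python3 fit2.py
```

```text
[ 0.5688 -0.1161  0.      0.0771  0.      0.    ] -1.9107957174507884
[0.4248 0.2989 0.     0.0357 0.     0.    ] -1.892688496154065
[ 0.5567 -0.0072  0.1496  0.1578 -0.0878  0.0173] -1.5621465899601052
[ 0.5739 -0.2196  0.1485  0.1808 -0.0698  0.0161] -1.5208882521642004
[ 0.516   0.3133  0.1382  0.1943 -0.0882  0.0309] -1.511677237396497
```

View pics/ov.png

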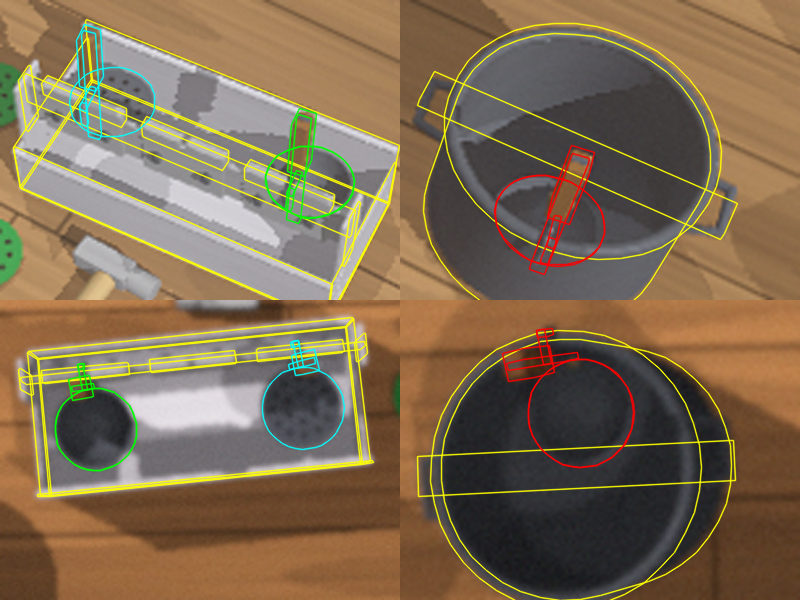

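The overlay puts the yellow rack wireframe, both neighbours and the red ladle (grip at about (575,180) in the scene panel and (528,362) in the top panel) on their real outlines. Only the pot's handles are off. That's good enough to move above the grip.

Call:
apply_moves:
  motion: "100 0 0 -2 0 0 -0.126; 100 0 0 -2 0 0 -0.125; 100 0 0 -2 0 0 -0.125; 100 0 0 -1 0 0 -0.125; 100 0 0 0 0 0 -0.125; 100 -2.5 -2 0 0 0 0; 100 -2.5 -2 0 0 0 0; 100 -2.5 -2 0 0 0 0; 100 -2.5 -2 0 0 0 0; 100 -2.5 -2 0 0 0 0; 100 -2.5 -2 0 0 0 0; 100 -2.5 -2 0 0 0 0; 100 -2.5 -2 0 0 0 0; 100 -2.2 -2.8 0 0 0 0; 100 -2.2 -2.8 0 0 0 0; 100 0 0 0 0 0 0"

```text
time: 3.6
tool_pos: [0.5029, 0.3093, 0.2962]
tool_rot: [-3.141, -0.0, -2.953]
contact_force: [-0.2, 0.1, 0.2]
opening: 0.0919
grip_force: 0.0
```

```bash
cat > look.py <<'E'
from h import *
from cell import robot
import sys
def go(tx,ty,tz,yaw):
    o=robot.observe(); p=o["tool_pos"]; R=Ro.from_euler("xyz",o["tool_rot"]).as_matrix()
    print("t",round(o["time"],2),"pos",np.round(p,4),"rot",np.round(o["tool_rot"],3),"F",np.round(o["contact_force"],2))
    print("shift cm",np.round(100*R.T@(np.array([tx,ty,tz])-p),2),"turn z",round(-((yaw-o["tool_rot"][2]+np.pi/2)%np.pi-np.pi/2),3))
E
python3 - <<'E'
from look import *
rv,pv,n,s,l=pickle.load(open("v.pkl","rb")); R,t=T(l)
g=R@[-.0105,0,.055]+t; print(g,R[:,1],R[:,0]); go(g[0],g[1],g[2]-.019,l[3])
out=[]
for nme in("scene","top"):
    p=robot.read_camera(nme)
    c=p["img"][:,:,::-1]; u=proj(p,g+[0,0,.027])[0].astype(int); print(u)
    off=u-[50,75]; c=c[off[1]:off[1]+150,off[0]:off[0]+100]; c=cv2.resize(c,(400,600),interpolation=cv2.INTER_CUBIC)
    lines(c,p,place(LADLE,l),off,4,(0,0,255)); out.append(c)
cv2.imwrite("pics/ap.png",np.hstack(out))
E
```

```text
[0.50126608 0.30868669 0.19201968] [-0.19567402  0.98018583  0.03078002] [0.97736686 0.19234551 0.08807505]
t 3.6 pos [0.5029 0.3093 0.2962] rot [-3.141 -0.    -2.953] F [-0.2   0.12  0.16]
shift cm [ 0.17 -0.02 12.32] turn z -0.005
[519 283]
[147 267]
```

View pics/ap.png

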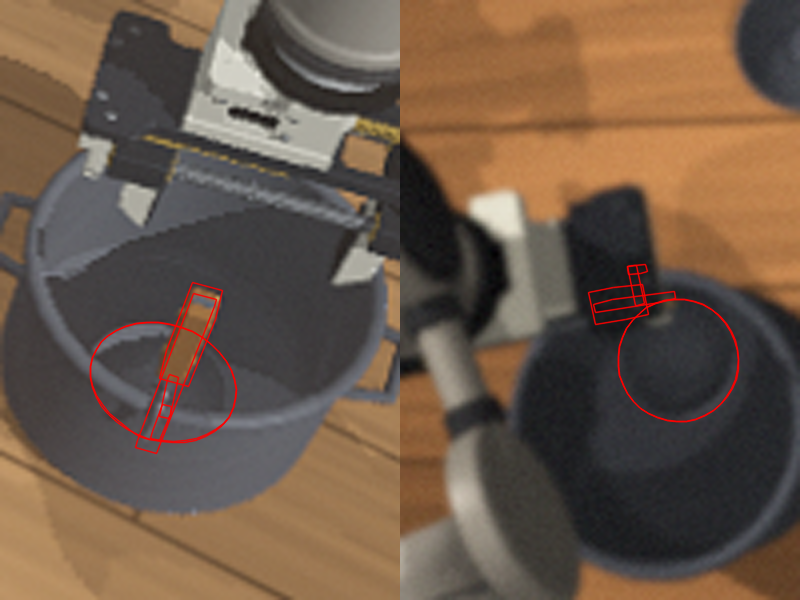

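The red model sits on the wooden grip (scene panel, about (195,335)), and the open fingers straddle it. Descending to pinch it.

Call:
apply_moves:
  motion: "100 0 0 2.4 0 0 0; 100 0 0 2.4 0 0 0; 100 0 0 2.4 0 0 0; 100 0 0 2.4 0 0 0; 100 0.15 0 2.4 0 0 0; 100 0 0 0 0 0 0; 30 0 0 0 0 0 0; 30 0 0 0 0 0 0; 30 0 0 0 0 0 0; 30 0 0 0 0 0 0; 0 0 0 0 0 0 0; 0 0 0 0 0 0 0; 0 0 0 0 0 0 0; 0 0 0 0 0 0 0; 0 0 0 0 0 0 0; 0 0 0 0 0 0 0"
  force: 60

```text
time: 5.7
tool_pos: [0.5006, 0.3107, 0.1768]
tool_rot: [-3.142, 0.001, -2.95]
contact_force: [4.7, -0.3, -1.3]
opening: 0.0156
grip_force: 59.7
```

Call:
apply_moves:
  motion: "0 0 0 -0.5 0 0 0; 0 0 0 -1 0 0 0; 0 0 0 -2 0 0 0; 0 0 0 -2 0 0 0; 0 0 0 -2 0 0 0; 0 0 0 -2 0 0 0; 0 0 0 -2 0 0 0; 0 0 0 -2 0 0 0; 0 0 0 -2 0 0 0; 0 0 0 -2 0 0 0; 0 0 0 -2 0 0 0; 0 0 0 -2 0 0 0; 0 0 0 -0.5 0 0 0; 0 0 0 0 0 0 0; 0 0 0 0 0 0 0; 0 0 0 0 0 0 0"

```text
time: 7.7
tool_pos: [0.4997, 0.3106, 0.396]
tool_rot: [-3.141, -0.002, -2.949]
contact_force: [-0.5, -0.3, -3.1]
opening: 0.0158
grip_force: 59.8
```

```bash
python3 - <<'E'
from look import *
rv,pv,n,s,l=pickle.load(open("v.pkl","rb"))
o=robot.observe(); p=o["tool_pos"]
R=Ro.from_euler("xyz",o["tool_rot"]).as_matrix(); yaw=o["tool_rot"][2]+np.pi
Rl=Ro.from_euler("ZYX",[yaw,l[4],0]).as_matrix()
print(p,o["contact_force"],o["grip_force"],o["torque"])
ps=[robot.read_camera(n) for n in("scene","top")]; M=[]
for q in ps:
    L=robot.trace("ladle",q); print([(round(d["score"],2),int(d["pixels"].sum()),np.round(np.argwhere(d["pixels"]).mean(0)[::-1]).tolist()) for d in L]); M.append(L[0]["pixels"].astype(float) if L else None)
v=[*(p+[0,0,.019]-Rl@[-.0105,0,.055]),yaw,l[4],0]; print(np.round(v,4))
pickle.dump((ps,M,v),open("held.pkl","wb"))
out=[]
for q in ps:
    u=proj(q,np.array(v[:3]))[0].astype(int); off=u-[50,75]
    c=cv2.resize(q["img"][off[1]:off[1]+150,off[0]:off[0]+100,::-1],(400,600),interpolation=cv2.INTER_CUBIC)
    lines(c,q,place(LADLE,v),off,4,(0,0,255)); out.append(c)
cv2.imwrite("pics/held.png",np.hstack(out))
go(*(np.array(T(rv)[1])+[0,0,.45]),rv[3])
E
```

```text
[0.49970114 0.31063559 0.39595934] [-0.47538682 -0.31558786 -3.05974585] 59.82127368450165 [ 0.04202215 -0.06259464  0.02561106]
[(0.58, 1266, [534.0, 253.0]), (0.33, 1688, [432.0, 372.0])]
[(0.63, 728, [138.0, 284.0])]
[ 0.5147  0.3136  0.3611  0.1922 -0.0882  0.    ]
t 7.9 pos [0.4999 0.3107 0.3965] rot [-3.142 -0.    -2.949] F [-0.76 -0.1  -2.79]
shift cm [  1.39 -43.21  -5.35] turn z 0.115
```

View pics/held.png

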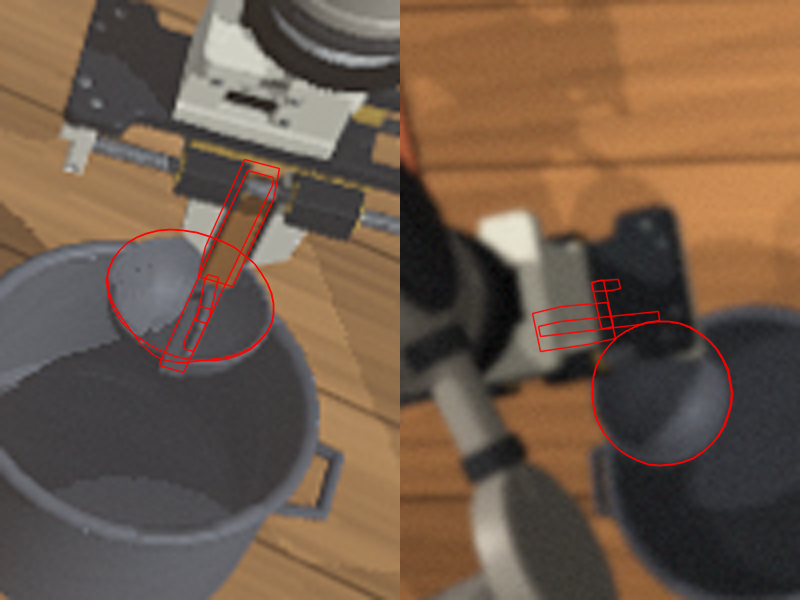

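The model of the held ladle agrees with its bowl to about 1 px: the rim is near (190,295) in the scene panel and (662,393) in the top panel. I'll refine the hook's offset and look closely at the middle saddle.

```bash
cat > hf.py <<'E'
from look import *
def heldfit(ps,M,v,cuts,free=(0,0)):
    ax=np.array([np.cos(v[3]),np.sin(v[3]),0]); ay=np.array([-ax[1],ax[0],0])
    def vv(q): return [*(np.array(v[:3])+q[0]*ax+q[1]*ay+[0,0,q[2]]),v[3]+q[4]/3,v[4]+q[3]/3,0]
    def g(q):
        c=0
        for i in range(2):
            m=mask(ps[i],place(LADLE,vv(q))).copy(); k=M[i].copy(); m[:cuts[i]]=0;k[:cuts[i]]=0; c-=iou(m,k)
        return c
    z=np.zeros(5); S=np.vstack([z]+list(np.diag([.006,.006,.006,.15,.2])))
    r=minimize(g,z,method="Nelder-Mead",options=dict(initial_simplex=S,xatol=2e-4,fatol=1e-4,maxiter=300))
    print("dx dy dz",np.round(r.x[:3]*1000,1),"dpitch dyaw",np.round(r.x[3:]/3,3),r.fun); return vv(r.x)
E
python3 - <<'E'
from hf import *
ps,M,v=pickle.load(open("held.pkl","rb"))
cuts=[int(proj(ps[0],np.array(v[:3]))[0][1])-75+70,int(proj(ps[1],np.array(v[:3]))[0][1])-75+83]
h=heldfit(ps,M,v,cuts); print(np.round(h,4))
rv=pickle.load(open("v.pkl","rb"))[0]; R,t=T(rv)
d,_=pickle.load(open("d.pkl","rb")); out=[]
for i in(0,1):
    q=d[i]; u=proj(q,R@[0,0,.15]+t)[0].astype(int); off=u-[50,18]
    c=cv2.resize(q["img"][off[1]:off[1]+36,off[0]:off[0]+100,::-1],(800,288),interpolation=cv2.INTER_CUBIC).astype(float)
    c=np.clip((c-90)*1.6,0,255).astype(np.uint8)
    for y in range(-80,81,20):
        a=((proj(q,R@[0,y/1000,.158]+t)[0]+.5-off)*8).astype(int); b=((proj(q,R@[0,y/1000,.165]+t)[0]+.5-off)*8).astype(int)
        cv2.line(c,tuple(a),tuple(b),(0,0,255) if y else (0,255,0),1)
    out.append(c)
cv2.imwrite("pics/sad.png",np.vstack(out))
E
```

```text
dx dy dz [ 15.8  -6.4 -15.6] dpitch dyaw [ 0.231 -0.117] -1.7197927287409596
[0.5314 0.3102 0.3455 0.0757 0.1429 0.    ]
```

View pics/sad.png

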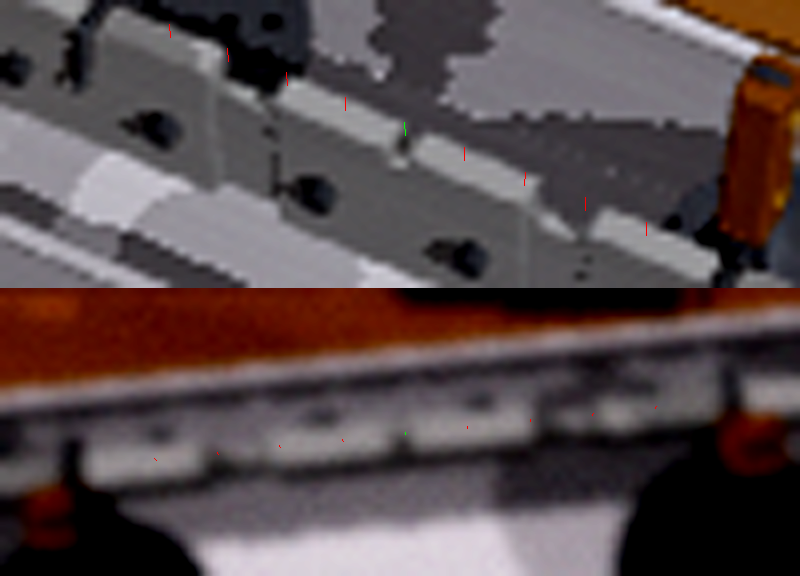

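The zoom shows the middle saddle and its notch clearly, at (402,148) in the scene view and (402,440) in the top view. That is within about 1 mm of the green y=0 tick, and the crest is centred on my bar line. Next I'll refit the held ladle with fewer degrees of freedom and move over the rack.

```bash
python3 - <<'E'
from hf import *
ps,M,v=pickle.load(open("held.pkl","rb"))
v=list(v); o_z=.3965-.0366; v[2]=o_z
ax=np.array([np.cos(v[3]),np.sin(v[3]),0]); ay=np.array([-ax[1],ax[0],0])
cuts=[int(proj(ps[0],np.array(v[:3]))[0][1])-5,int(proj(ps[1],np.array(v[:3]))[0][1])+8]
tcp=np.array([.4999,.3107,.3965])
def vv(q,p):  # grip point on tool axis + q[0] along x
    R=Ro.from_euler("ZYX",[v[3],p,0]).as_matrix(); o=tcp+q[0]*ax+q[1]*ay-R@[-.0105,0,.055]; o[2]=o_z+q[2]; return [*o,v[3],p,0]
for p in(-.14,-.11,-.09,-.07,-.04,0):
  for i in([0],[1],[0,1]):
    def g(q):
        c=0
        for k in i:
            m=mask(ps[k],place(LADLE,vv([q[0],q[1],0],p))).copy(); b=M[k].copy(); m[:cuts[k]]=0;b[:cuts[k]]=0; c-=iou(m,b)
        return c
    r=minimize(g,[0,0],method="Nelder-Mead",options=dict(initial_simplex=[[0,0],[.006,0],[0,.006]],xatol=2e-4,fatol=1e-4))
    print(p,i,np.round(r.x*1000,1),round(r.fun/len(i),3),end=" | ")
  print()
rv=pickle.load(open("v.pkl","rb"))[0]
R,t=T(rv); go(*(R@[-.0153,0,.40]+t),rv[3])
E
```

```text
-0.14 [0] [-2.   0.8] -0.938 | -0.14 [1] [-2.9  2.7] -0.687 | -0.14 [0, 1] [-1.9  1.9] -0.809 | 
-0.11 [0] [2.8 0.7] -0.939 | -0.11 [1] [0.9 1.6] -0.71 | -0.11 [0, 1] [1.4 0.9] -0.819 | 
-0.09 [0] [6.2 0.5] -0.94 | -0.09 [1] [3.4 1.6] -0.724 | -0.09 [0, 1] [4.3 0.7] -0.826 | 
-0.07 [0] [8.7 0.2] -0.94 | -0.07 [1] [5.7 0.9] -0.737 | -0.07 [0, 1] [6.7 0.5] -0.832 | 
-0.04 [0] [12.8  0.1] -0.94 | -0.04 [1] [9.2 0.7] -0.757 | -0.04 [0, 1] [9.8 0.3] -0.834 | 
0 [0] [18.8 -0.4] -0.943 | 0 [1] [12.5 -0.4] -0.762 | 0 [0, 1] [14.2 -0.2] -0.828 | 
t 7.9 pos [0.4999 0.3107 0.3965] rot [-3.142 -0.    -2.949] F [-0.76 -0.1  -2.79]
shift cm [  2.9  -43.03  -0.35] turn z 0.115
```

Call:
apply_moves:
  motion: "0 0 -0.5 0 0 0 0.058; 0 0 -1 0 0 0 0.057; 0 0 -2 0 0 0 0; 0 0 -3 0 0 0 0; 0 0 -3 0 0 0 0; 0 0 -3 0 0 0 0; 0 0 -3 0 0 0 0; 0 0 -3 0 0 0 0; 0 0 -3 0 0 0 0; 0 0 -3 0 0 0 0; 0 0 -3 0 0 0 0; 0 0 -3 0 0 0 0; 0 0 -3 0 0 0 0; 0 0 -3 0 0 0 0; 0 0 -2 0 0 0 0; 0 0 -1 0 0 0 0; 0 0 0 0 0 0 0; 0 0 0 0 0 0 0"

```text
time: 10.15
tool_pos: [0.5315, -0.0822, 0.3968]
tool_rot: [3.141, 0.0, -3.063]
contact_force: [-0.1, 0.5, -3.2]
opening: 0.0158
grip_force: 59.8
```

```bash
python3 - <<'E'
from look import *
rv=pickle.load(open("v.pkl","rb"))[0]
R,t=T(rv); go(*(R@[-.0153,0,.40]+t),rv[3])
E
```

```text
t 10.15 pos [ 0.5315 -0.0822  0.3968] rot [ 3.141  0.    -3.063] F [-0.06  0.48 -3.15]
shift cm [-1.93 -3.67 -0.32] turn z 0.001
```

Call:
apply_moves:
  motion: "0 -0.5 -1 0 0 0 0; 0 -0.5 -1.3 0 0 0 0; 0 -0.56 -1 0 0 0 0; 0 0 -0.37 0 0 0 0; 0 0 0 2 0 0 0; 0 0 0 2 0 0 0; 0 0 0 2 0 0 0; 0 0 0 0 0 0 0; 0 0 0 0 0 0 0; 0 0 0 0 0 0 0"

```text
time: 11.4
tool_pos: [0.5503, -0.1185, 0.3378]
tool_rot: [-3.141, 0.002, -3.064]
contact_force: [-0.3, -0.7, -2.6]
opening: 0.0155
grip_force: 59.8
```

```bash
cat > view2.py <<'E'
from look import *
def snap(name,p=-.09,xo=.019,win=((40,30),(40,30)),k=10,draw=True):
    o=robot.observe(); t0=o["tool_pos"]; y=o["tool_rot"][2]+np.pi
    print(np.round(t0,4),np.round(o["contact_force"],2),np.round(o["torque"],3))
    org=t0+[xo*np.cos(y),xo*np.sin(y),-.0366]; v=[*org,y,p,0]
    rv=pickle.load(open("v.pkl","rb"))[0]; R,t=T(rv); print("origin in rack mm",np.round(1000*R.T@(org-t),1))
    ps=[robot.read_camera(n) for n in("scene","top")]; pickle.dump((ps,v,t0),open(name+".pkl","wb")); out=[]
    for q in ps:
        u=proj(q,org)[0].astype(int); off=u-[40,30]
        c=cv2.resize(q["img"][off[1]:off[1]+60,off[0]:off[0]+40*1+40,::-1],(80*k//2,60*k//2),interpolation=cv2.INTER_CUBIC) if False else cv2.resize(q["img"][off[1]:off[1]+120,off[0]:off[0]+80,::-1],(400,600),interpolation=cv2.INTER_CUBIC)
        if draw: lines(c,q,place(HANDLE,v),off,5,(0,0,255)); lines(c,q,place(LADLE[4:5],v),off,5,(0,0,255))
        out.append(c)
    cv2.imwrite("pics/"+name+".png",np.hstack(out))
E
python3 -c "
from view2 import *
snap('over')"
```

```text
[ 0.5503 -0.1185  0.3378] [-0.32 -0.75 -2.64] [ 0.062 -0.018 -0.031]
origin in rack mm [ 3.000e-01 -1.000e+00  3.012e+02]
```

View pics/over.png

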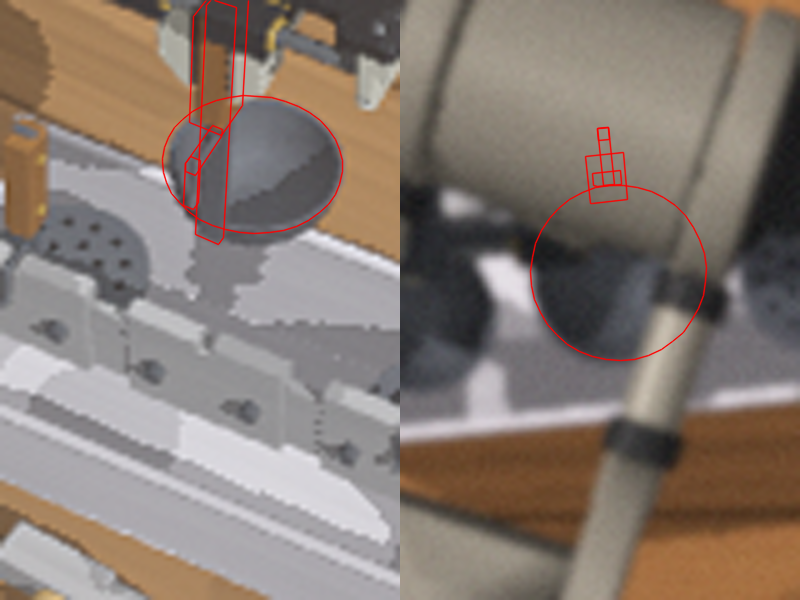

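The picture shows the prong at about (190,185) and the bowl at (250,165) on the model, and the gaps to the neighbours are even. A leaning strap would foul the saddle on the way down, so I'll stand the ladle upright first.

Call:
apply_moves:
  motion: "0 -0.1 0 0 0 0.03 0; 0 -0.1 0 0 0 0.03 0; 0 -0.1 0 0 0 0.03 0; 0 -0.09 0 1 0 0 0; 0 -0.09 0 1 0 0 0; 0 0 0 0 0 0 0; 0 0 0 0 0 0 0"

```text
time: 12.38
tool_pos: [0.5528, -0.1182, 0.3168]
tool_rot: [-3.142, -0.09, -3.065]
contact_force: [0.5, -0.3, -2.7]
opening: 0.0157
grip_force: 59.8
```

```bash
python3 - <<'E'
from look import *
o=robot.observe(); t0=o["tool_pos"]; y=o["tool_rot"][2]+np.pi; print(np.round(t0,4),np.round(o["tool_rot"],3),np.round(o["contact_force"],2),np.round(o["torque"],3))
org=t0+[.0157*np.cos(y),.0157*np.sin(y),-.0382]
rv=pickle.load(open("v.pkl","rb"))[0]; R,t=T(rv); print("origin in rack mm",np.round(1000*R.T@(org-t),1))
p=robot.read_camera("scene"); L=robot.trace("ladle",p); print([(round(d["score"],2),int(d["pixels"].sum()),np.round(np.argwhere(d["pixels"]).mean(0)[::-1]).tolist()) for d in L])
pickle.dump((p,org,y,[d["pixels"] for d in L]),open("tilt.pkl","wb"))
u=proj(p,org)[0].astype(int); off=u-[25,25]; cs=[]
for dr in(0,1):
    c=cv2.resize(p["img"][off[1]:off[1]+60,off[0]:off[0]+40,::-1],(400,600),interpolation=cv2.INTER_CUBIC)
    if dr: lines(c,p,place(HANDLE,[*org,y,0,0]),off,10,(0,0,255)); lines(c,p,place(LADLE[4:5],[*org,y,0,0]),off,10,(0,0,255))
    cs.append(c)
cv2.imwrite("pics/tilt.png",np.hstack(cs))
E
```

```text
[ 0.5528 -0.1182  0.3168] [-3.142 -0.09  -3.065] [ 0.54 -0.31 -2.65] [ 0.062 -0.176  0.023]
origin in rack mm [ -0.4  -0.9 278.6]
[(0.76, 816, [346.0, 207.0])]
```

View pics/tilt.png

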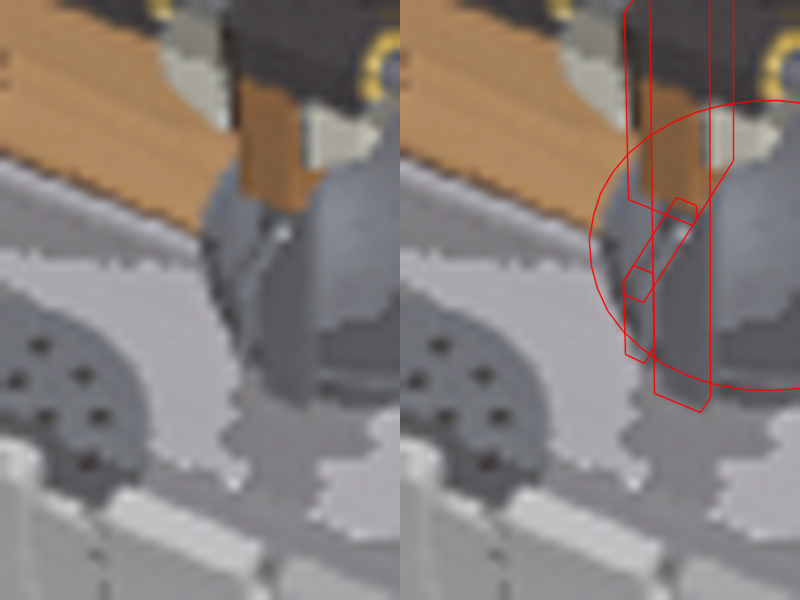

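In the zoom the real prong is at (246,315) and the strap at (285,320). Both sit about 0.8 px to the right of the model, so the ladle is about 2 mm further +y than computed and in x it's within about 1 mm. I'll land about 6 mm to the +y side of the notch and feel my way down.

Call:
apply_moves:
  motion: "0 0 0.2 0 0 0 0; 0 0 0.2 0 0 0 0; 0 -0.117 0 1.3 0 0 0; 0 -0.117 0 1.3 0 0 0; 0 -0.117 0 1.3 0 0 0; 0 -0.09 0 1 0 0 0; 0 -0.018 0 0.2 0 0 0; 0 -0.009 0 0.1 0 0 0; 0 0 0 0 0 0 0; 0 0 0 0 0 0 0"

```text
time: 13.72
tool_pos: [0.5527, -0.1142, 0.2647]
tool_rot: [-3.141, -0.089, -3.064]
contact_force: [-0.6, -0.0, -3.1]
opening: 0.0154
grip_force: 59.8
```

Call:
apply_moves:
  motion: "0 -0.009 0 0.1 0 0 0; 0 -0.009 0 0.1 0 0 0; 0 0 0 0 0 0 0"

```text
time: 14.1
tool_pos: [0.5526, -0.1141, 0.2622]
tool_rot: [3.141, -0.09, -3.064]
contact_force: [0.0, -0.2, -3.1]
opening: 0.0154
grip_force: 59.8
```

Call:
apply_moves:
  motion: "0 -0.009 0 0.1 0 0 0; 0 -0.009 0 0.1 0 0 0; 0 -0.009 0 0.1 0 0 0; 0 0 0 0 0 0 0"

```text
time: 14.6
tool_pos: [0.5525, -0.1142, 0.2592]
tool_rot: [3.141, -0.09, -3.064]
contact_force: [0.4, -0.2, -3.4]
opening: 0.0157
grip_force: 59.8
```

Call:
apply_moves:
  motion: "0 -0.045 0 0.5 0 0 0; 0 -0.09 0 1 0 0 0; 0 -0.09 0 1 0 0 0; 0 -0.063 0 0.7 0 0 0; 0 -0.018 0 0.2 0 0 0; 0 0 0 0 0 0 0; 0 0 0 0 0 0 0"

```text
time: 15.48
tool_pos: [0.5528, -0.1142, 0.2255]
tool_rot: [-3.141, -0.089, -3.064]
contact_force: [0.1, -0.3, -2.5]
opening: 0.0153
grip_force: 59.8
```

Call:
apply_moves:
  motion: "0 -0.018 0 0.2 0 0 0; 0 -0.018 0 0.2 0 0 0; 0 -0.009 0 0.1 0 0 0; 0 0 0 0 0 0 0"

```text
time: 15.98
tool_pos: [0.5526, -0.1141, 0.22]
tool_rot: [3.141, -0.09, -3.064]
contact_force: [-0.3, -0.1, -2.0]
opening: 0.0156
grip_force: 59.8
```

Call:
apply_moves:
  motion: "0 -0.009 0 0.1 0 0 0; 0 -0.009 0 0.1 0 0 0; 0 0 0 0 0 0 0"

```text
time: 16.35
tool_pos: [0.5525, -0.1141, 0.2181]
tool_rot: [3.141, -0.09, -3.064]
contact_force: [0.5, -0.6, -2.8]
opening: 0.0156
grip_force: 59.8
```

Call:
apply_moves:
  motion: "0 -0.009 0 0.1 0 0 0; 0 -0.009 0 0.1 0 0 0; 0 0 0 0 0 0 0"

```text
time: 16.73
tool_pos: [0.5525, -0.1141, 0.216]
tool_rot: [3.141, -0.09, -3.064]
contact_force: [0.8, -0.1, -3.2]
opening: 0.0157
grip_force: 59.8
```

Call:
apply_moves:
  motion: "0 -0.009 0 0.1 0 0 0; 0 -0.009 0 0.1 0 0 0; 0 -0.009 0 0.1 0 0 0; 0 0 0 0 0 0 0"

```text
time: 17.23
tool_pos: [0.5526, -0.1141, 0.213]
tool_rot: [3.141, -0.09, -3.064]
contact_force: [-0.0, 0.4, -2.2]
opening: 0.0154
grip_force: 59.8
```

Call:
apply_moves:
  motion: "0 -0.036 0 0.4 0 0 0; 0 -0.036 0 0.4 0 0 0; 0 -0.018 0 0.2 0 0 0; 0 -0.018 0 0.2 0 0 0; 0 0 0 0 0 0 0; 0 0 0 0 0 0 0"

```text
time: 17.98
tool_pos: [0.5528, -0.1142, 0.201]
tool_rot: [3.142, -0.09, -3.064]
contact_force: [2.5, -0.5, -4.3]
opening: 0.0159
grip_force: 59.8
```

```bash
cat > f.py <<'E'
from look import *
a=[]
for i in range(6):
    robot.read_camera("top"); a.append(robot.observe())
print("F",np.round(np.mean([o["contact_force"] for o in a],0),2),np.round(np.std([o["contact_force"] for o in a],0),2),"T",np.round(np.mean([o["torque"] for o in a],0),3),"pos",np.round(np.mean([o["tool_pos"] for o in a],0),4),a[-1]["time"])
E
python3 f.py
```

```text
F [ 2.85  0.33 -4.81] [0.26 0.44 0.63] T [ 0.09  -0.825  0.011] pos [ 0.5528 -0.1141  0.201 ] 18.275
```

Call:
apply_moves:
  motion: "0 -0.05 0 -0.005 0 0 0; 0 -0.05 0 -0.005 0 0 0; 0 0 0 0 0 0 0"

```text
time: 18.65
tool_pos: [0.5531, -0.1141, 0.2011]
tool_rot: [3.141, -0.091, -3.064]
contact_force: [-0.3, -0.4, -2.3]
opening: 0.0159
grip_force: 59.8
```

```bash
python3 f.py
```

```text
F [ 0.06 -0.55 -2.99] [0.55 0.32 0.58] T [ 0.058 -0.172  0.02 ] pos [ 0.5533 -0.1141  0.2011] 18.95
```

Call:
apply_moves:
  motion: "0 -0.1 0 -0.009 0 0 0; 0 -0.018 0 0.2 0 0 0; 0 -0.009 0 0.1 0 0 0; 0 0 0 0 0 0 0"

```text
time: 19.45
tool_pos: [0.5545, -0.114, 0.1979]
tool_rot: [3.141, -0.09, -3.064]
contact_force: [1.0, 0.2, -3.5]
opening: 0.0158
grip_force: 59.8
```

Call:
apply_moves:
  motion: "0 -0.005 0 0.05 0 0 0; 0 -0.005 0 0.05 0 0 0; 0 0 0 0 0 0 0"

```text
time: 19.82
tool_pos: [0.5546, -0.114, 0.197]
tool_rot: [3.141, -0.09, -3.064]
contact_force: [0.4, 0.4, -3.0]
opening: 0.0158
grip_force: 59.8
```

Call:
apply_moves:
  motion: "0 -0.005 0 0.05 0 0 0; 0 0 0 0 0 0 0"

```text
time: 20.08
tool_pos: [0.5546, -0.114, 0.1965]
tool_rot: [3.141, -0.09, -3.064]
contact_force: [0.5, 0.9, -3.1]
opening: 0.0159
grip_force: 59.8
```

Call:
apply_moves:
  motion: "0 -0.005 0 0.05 0 0 0; 0 0 0 0 0 0 0"

```text
time: 20.32
tool_pos: [0.5546, -0.114, 0.1961]
tool_rot: [-3.142, -0.09, -3.064]
contact_force: [-0.3, 0.3, -2.6]
opening: 0.0156
grip_force: 59.8
```

Call:
apply_moves:
  motion: "0 -0.005 0 0.05 0 0 0; 0 0 0 0 0 0 0"

```text
time: 20.58
tool_pos: [0.5547, -0.1141, 0.1958]
tool_rot: [-3.141, -0.09, -3.064]
contact_force: [-0.3, -1.0, -1.8]
opening: 0.0155
grip_force: 59.8
```

Call:
apply_moves:
  motion: "0 -0.005 0 0.05 0 0 0; 0 0 0 0 0 0 0"

```text
time: 20.82
tool_pos: [0.5548, -0.1143, 0.1953]
tool_rot: [-3.141, -0.089, -3.065]
contact_force: [-0.0, -1.4, -0.9]
opening: 0.0156
grip_force: 59.8
```

Call:
apply_moves:
  motion: "0 0 -0.05 0 0 0 0; 0 0 -0.05 0 0 0 0; 0 0 0 0 0 0 0; 0 0 0 0 0 0 0"

```text
time: 21.32
tool_pos: [0.5546, -0.115, 0.1949]
tool_rot: [3.141, -0.09, -3.064]
contact_force: [-0.6, -1.2, -1.5]
opening: 0.0157
grip_force: 59.8
```

Call:
apply_moves:
  motion: "0 0 -0.05 0 0 0 0; 0 0 -0.05 0 0 0 0; 0 0 0 0 0 0 0; 0 0 0 0 0 0 0"

```text
time: 21.82
tool_pos: [0.5547, -0.1159, 0.195]
tool_rot: [3.141, -0.09, -3.064]
contact_force: [0.2, -0.7, -3.0]
opening: 0.0155
grip_force: 59.8
```

Call:
apply_moves:
  motion: "0 0 -0.05 0 0 0 0; 0 0 -0.05 0 0 0 0; 0 0 0 0 0 0 0; 0 0 0 0 0 0 0"

```text
time: 22.32
tool_pos: [0.5549, -0.117, 0.1951]
tool_rot: [3.142, -0.09, -3.064]
contact_force: [-0.1, 0.3, -2.5]
opening: 0.0157
grip_force: 59.8
```

```bash
python3 f.py
```

```text
F [-0.04 -0.19 -2.73] [0.61 0.55 0.3 ] T [ 0.045 -0.193 -0.01 ] pos [ 0.5548 -0.117   0.1951] 22.625
```

Call:
apply_moves:
  motion: "0 -0.005 0 0.05 0 0 0; 0 -0.005 0 0.05 0 0 0; 0 0 0 0 0 0 0; 0 0 0 0 0 0 0"

```text
time: 23.12
tool_pos: [0.5549, -0.117, 0.194]
tool_rot: [3.141, -0.09, -3.064]
contact_force: [-0.3, 0.2, -2.6]
opening: 0.0156
grip_force: 59.8
```

Call:
apply_moves:
  motion: "0 -0.005 0 0.05 0 0 0; 0 -0.005 0 0.05 0 0 0; 0 0 0 0 0 0 0; 0 0 0 0 0 0 0"

```text
time: 23.62
tool_pos: [0.5549, -0.117, 0.193]
tool_rot: [3.142, -0.09, -3.064]
contact_force: [-0.7, -0.3, -3.1]
opening: 0.0158
grip_force: 59.8
```

```bash
python3 f.py
```

```text
F [-0.38  0.04 -3.06] [0.38 0.47 0.68] T [ 0.043 -0.184 -0.005] pos [ 0.5549 -0.117   0.1931] 23.925
```

The hook is now 3 mm below the crest with no contact force, so it is in the notch. Continuing to the floor.

Call:
apply_moves:
  motion: "0 -0.005 0 0.05 0 0 0; 0 -0.005 0 0.05 0 0 0; 0 -0.005 0 0.05 0 0 0; 0 0 0 0 0 0 0"

```text
time: 24.42
tool_pos: [0.5549, -0.117, 0.1915]
tool_rot: [3.142, -0.09, -3.064]
contact_force: [-0.2, -0.1, -2.7]
opening: 0.0157
grip_force: 59.8
```

Call:
apply_moves:
  motion: "0 -0.005 0 0.05 0 0 0; 0 -0.005 0 0.05 0 0 0; 0 0 0 0 0 0 0; 0 0 0 0 0 0 0"

```text
time: 24.92
tool_pos: [0.5549, -0.117, 0.1905]
tool_rot: [3.142, -0.09, -3.064]
contact_force: [0.4, -0.2, -2.6]
opening: 0.016
grip_force: 59.8
```

Call:
apply_moves:
  motion: "0 -0.005 0 0.05 0 0 0; 0 0 0 0 0 0 0; 0 0 0 0 0 0 0"

```text
time: 25.3
tool_pos: [0.555, -0.117, 0.1903]
tool_rot: [-3.142, -0.09, -3.064]
contact_force: [-0.6, 0.2, 1.4]
opening: 0.0157
grip_force: 59.8
```

```bash
python3 f.py
```

```text
F [-1.05  0.28  2.23] [0.44 0.26 0.64] T [ 0.155  0.101 -0.017] pos [ 0.5549 -0.117   0.1903] 25.6
```

The hook is on the notch floor at TCP z 0.1904, about 5.5 mm below the crest, bearing about 5 N and still held. I'll ease the grip gradually so it settles softly.

Call:
apply_moves:
  motion: "0 0 0 0 0 0 0; 0 0 0 0 0 0 0; 0 0 0 0 0 0 0"
  force: 20

```text
time: 25.98
tool_pos: [0.5551, -0.117, 0.1903]
tool_rot: [-3.141, -0.089, -3.064]
contact_force: [-0.1, 0.4, 4.1]
opening: 0.0159
grip_force: 20.0
```

Call:
apply_moves:
  motion: "0 0 0 0 0 0 0; 0 0 0 0 0 0 0; 0 0 0 0 0 0 0"
  force: 8

```text
time: 26.35
tool_pos: [0.555, -0.1171, 0.1902]
tool_rot: [-3.141, -0.09, -3.064]
contact_force: [0.0, -0.3, 4.7]
opening: 0.0159
grip_force: 8.0
```

Call:
apply_moves:
  motion: "0 0 0 0 0 0 0; 0 0 0 0 0 0 0; 0 0 0 0 0 0 0; 0 0 0 0 0 0 0"
  force: 3

```text
time: 26.85
tool_pos: [0.5546, -0.117, 0.1897]
tool_rot: [3.141, -0.091, -3.064]
contact_force: [-3.6, -0.5, 0.7]
opening: 0.0162
grip_force: 3.0
```

```bash
python3 f.py; python3 -c "
from view2 import *
snap('home',p=-.03,xo=.0157,draw=False)"
```

```text
F [-1.9  -0.76  0.36] [0.63 0.36 0.53] T [-0.079  0.204  0.01 ] pos [ 0.5549 -0.1169  0.1898] 27.15
[ 0.5549 -0.1169  0.1898] [-1.31 -0.91  0.44] [-0.077  0.082  0.022]
origin in rack mm [  1.8   0.2 153.2]
```

View pics/home.png

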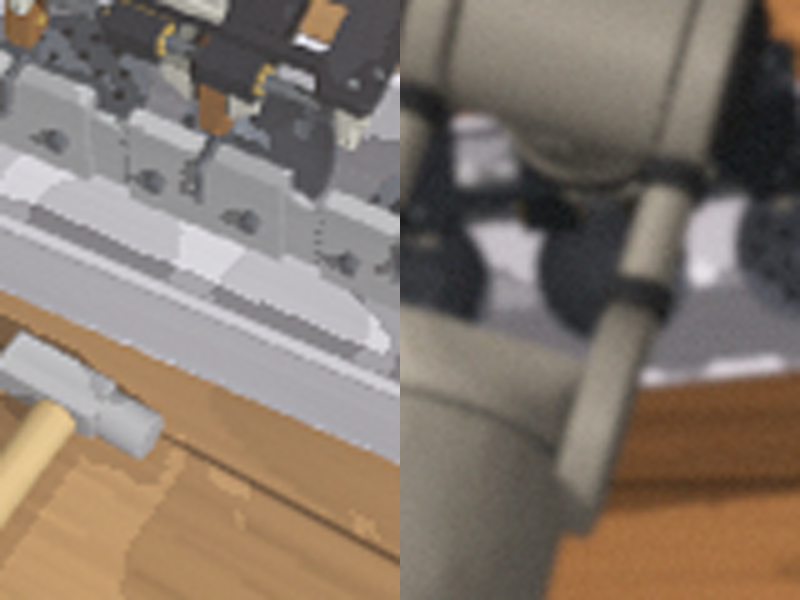

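The hook is in the notch at (203,155), with the grip between the fingers and both neighbours still hanging. Opening and rising clear.

Call:
apply_moves:
  motion: "22 0 0 0 0 0 0; 26 0 0 0 0 0 0; 35 0 0 0 0 0 0; 45 0 0 0 0 0 0; 45 0 0 0 0 0 0; 45 0 0 0 0 0 0; 45 0.045 0 -0.5 0 0 0; 45 0.09 0 -1 0 0 0; 45 0.18 0 -2 0 0 0; 45 0.18 0 -2 0 0 0; 45 0.18 0 -2 0 0 0; 45 0.18 0 -2 0 0 0; 45 0.18 0 -2 0 0 0; 45 0.18 0 -2 0 0 0; 45 0 0 0 0 0 0; 45 0 0 0 0 0 0; 45 0 0 0 0 0 0"

```text
time: 29.38
tool_pos: [0.5546, -0.1169, 0.3246]
tool_rot: [3.141, -0.092, -3.064]
contact_force: [-0.1, -0.6, -0.6]
opening: 0.0414
grip_force: 0.0
```

Call:
apply_moves:
  motion: "45 3 0 -1 0 0 0; 45 3 0 -1 0 0 0; 45 3 0 -1 0 0 0; 45 3 0 -1 0 0 0; 45 0 0 0 0 0 0; 45 0 0 0 0 0 0; 45 0 0 0 0 0 0; 45 0 0 0 0 0 0"

```text
time: 30.38
tool_pos: [0.4397, -0.1259, 0.3755]
tool_rot: [3.141, -0.091, -3.064]
contact_force: [0.2, 0.7, 1.0]
opening: 0.0414
grip_force: 0.0
```

```bash
python3 - <<'E'
from look import *
rv=pickle.load(open("v.pkl","rb"))[0]; R,t=T(rv); print(robot.observe()["tool_pos"],robot.observe()["contact_force"])
out=[]
for n in("scene","top"):
    q=robot.read_camera(n); u=proj(q,R@[0,0,.15]+t)[0].astype(int); off=u-[80,60]
    for k in("ladle","skimmer"): print(n,k,[(np.round(d["centre"],3).tolist(),round(d["score"],2)) for d in robot.search_frame(k,q)])
    out.append(cv2.resize(q["img"][off[1]:off[1]+120,off[0]:off[0]+160,::-1],(400,300),interpolation=cv2.INTER_CUBIC))
cv2.imwrite("pics/end.png",np.hstack(out))
E
```

```text
[ 0.43972931 -0.12585411  0.37550147] [0.20214888 0.72463714 1.02214178]
scene ladle [([0.382, -0.518, 0.089], 0.68), ([0.51, -0.114, 0.078], 0.57)]
scene skimmer [([0.553, -0.396, 0.004], 0.85), ([0.524, -0.216, 0.086], 0.77), ([0.711, -0.254, 0.004], 0.74)]
top ladle [([0.543, -0.228, 0.089], 0.63)]
top skimmer [([0.543, -0.38, 0.006], 0.94), ([0.542, -0.229, 0.088], 0.91), ([0.703, -0.262, 0.006], 0.91), ([0.733, -0.147, 0.024], 0.75)]
```

View pics/end.png

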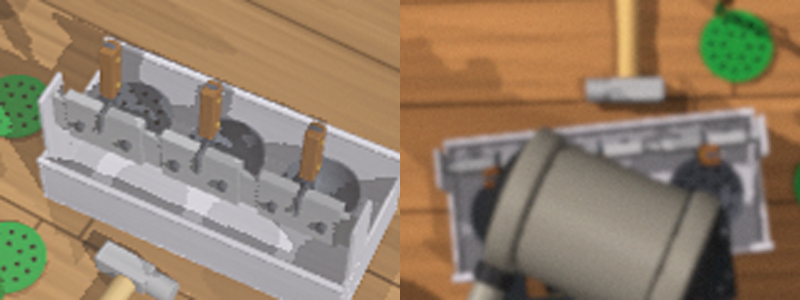

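The picture shows three pieces hanging in the same way, with the ladle on the middle saddle (grip at (210,110), hook in the notch at (203,148)). The robot touches nothing.

```bash
python3 -c "
from cell import robot
print(robot.hand_in())"
```

```text
the job is handed in; nothing more can be done
None
```

The ladle hangs released in the middle saddle's notch with both neighbours still in theirs, and the job was handed in at about 30 s; the hand-in gave no verdict.

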